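# Find the empty compartment by touch and put the vial away

### The job

One compartment of the covered storage rack is empty: find it by pressing gently on the blue flaps, of which only the empty compartment's swings all the way down. Then put the blue-capped vial into that compartment: lower it in your grip to the floor, do not drop it, and leave it standing upright there. Leave the jar, the wire spool and the metal block where they are.

Things in the scene. Friction and masses are not known exactly. Their poses are not given: they have to be found in the camera images.
- rack: Grey plastic storage rack fixed to the bench, 104 (x) x 274 (y) x 63 mm high; origin at the centre of its underside, z up, x away from the robot at yaw 0, y to the left. Six compartments, each 46 (x) x 86 (y) mm inside, centres at x = -25, +25 and y = +90, 0, -90 mm; walls 4 mm, inner floor 4 mm above the underside. Each is covered by an opaque blue flap level with the rack's top.
- rack_top (a point): Centre of the rack's top, 63 mm above the bench; axes as the rack's. The flaps lie at this height: 3 mm thick, 81 mm along y, hinged 20 mm beyond their compartment's centre on the far (+x) side, reaching 41 mm from the hinge towards -x. A white dot 30 mm from the hinge shows where to push. They swing down only, against light friction (0.6 N at the dot), and stay where left.
- rack_floor (a point): Centre of the rack's inner floor, 4 mm above the bench. Five compartments each hold a standing vial as tall as the loose one, its top 2 mm under the flap: that flap gives about 2 mm, then stops firmly. One, a different one each time, is empty: its flap goes right down, hangs at the far wall and leaves 41 mm of x width free, centred 2 mm to -x of the compartment's centre. Closed, all look alike.
- vial_mid (a point): Centre (half-way up, 27 mm above its foot) of the loose vial: white cylinder with a blue cap, 22 mm in diameter, 54 mm high, about 20 to 30 g, standing on the bench to the left of the rack. z is its axis, up. Behind and between it and the rack two tall wooden posts stand on the bench at x 0.60 to 0.66 m, y -0.01 to +0.10 m, as high as the arm: keep the arm on the near side of them.
- vial: The loose blue-capped vial itself; origin at the centre of its foot, z up along its axis.
- flap0 (a joint): Hinge of the near left compartment's flap (near = towards -x of the rack, left = +y): 0 closed and level, grows as it swings down, 1.5 rad hanging straight down; over a stored vial it stops below 0.1 rad.
- flap1 (a joint): Hinge of the near middle compartment's flap (near = towards -x of the rack, left = +y): 0 closed and level, grows as it swings down, 1.5 rad hanging straight down; over a stored vial it stops below 0.1 rad.
- flap2 (a joint): Hinge of the near right compartment's flap (near = towards -x of the rack, left = +y): 0 closed and level, grows as it swings down, 1.5 rad hanging straight down; over a stored vial it stops below 0.1 rad.
- flap3 (a joint): Hinge of the far left compartment's flap (near = towards -x of the rack, left = +y): 0 closed and level, grows as it swings down, 1.5 rad hanging straight down; over a stored vial it stops below 0.1 rad.
- flap4 (a joint): Hinge of the far middle compartment's flap (near = towards -x of the rack, left = +y): 0 closed and level, grows as it swings down, 1.5 rad hanging straight down; over a stored vial it stops below 0.1 rad.
- flap5 (a joint): Hinge of the far right compartment's flap (near = towards -x of the rack, left = +y): 0 closed and level, grows as it swings down, 1.5 rad hanging straight down; over a stored vial it stops below 0.1 rad.
- parts_jar: Clear screw-lid jar with a black lid, 60 mm in diameter, 70 mm high, a bystander; origin at the centre of its underside.
- spool: Spool of brass wire standing on its flange, 58 mm in diameter, 40 mm high, a bystander; origin at the centre of its underside.
- workpiece: Drilled pale metal block 30 x 48 x 18 mm, a bystander; origin at the centre of its underside.

How it is judged:
By the outcome, as a careful person would: the job done as asked, in the order asked, and still so for the second after the job is handed in, with the robot touching nothing.
It also fails if it takes over 61 s, if anything falls off the work surface, if the arm or the gripper's body presses on something with over 40 N, if the wrist force passes 120 N, or if a joint passes its speed limit or range.

### The arm

A 7-joint arm with a two-finger parallel gripper is mounted at the origin on a cart in front of the work surface, level with it; the furniture and walls round the work are solid. World frame = base frame: x ahead of the robot, y to its left, z up, the work surface at z = 0. Lengths are in m, angles in rad, forces in N, time in s.
With the tool pointing down it reaches from about 0.425 to 0.925 m from the base axis. Payload 6.8 kg.
Tool frame: the origin (TCP) lies midway between the tips of the shut fingers; the grasp point (between the pads) lies 19 mm behind it; z points along the fingers, y is the line along which they close (so a half turn about z gives the same grasp; the last joint's range is limited). The gripper opens to 85 mm and grips with 20 to 120 N. Pads are 22 mm wide; open, the fingers measure 114 mm over their backs; the gripper's body (76 mm by 85 mm) begins 54 mm behind the grasp point. The pads swing forward as they close: fully open they stand 13 mm farther back than shut.
Start: joints at [-1.406, 0.477, 0.022, 1.555, -0.011, 1.109, -0.083], TCP at [0.182, 0.65, 0.231] pointing down, gripper open.
Joint ranges: [-2.96, 2.96], [-0.34, 2.1], [-1.41, 1.46], [0.24, 2.44], [-1.37, 4.51], [0.17, 1.92], [-2.96, 2.96]. Speed limits (rad/s): [2.39, 2.39, 3.14, 3.14, 3.14, 3.14, 3.14].

### API

Orientations are given as a rotation vector (axis times angle).
In Python, from bench import r gives the robot as it stands. The module is installed in compiled form; this text tells all that it offers.
- The arm moves only by the tool apply_moves, never from a script. Its argument "rows" is a list of rows, each a list of 6 numbers: the shift along the tool's x, y, z scaled (see below), then the turn, a rotation vector about the tool's x, y, z scaled (see below). A call has 1 to 5 rows; each row is the pose to reach, as a shift and turn from the pose commanded when the call began, along the tool's axes at that moment; what a row does not reach only later rows make up. The controller multiplies each number of a shift by 0.25 m and each number of a turn by 90 degrees. A row lasts 1/8 s, in which the tool goes at most 62.5 mm and 10.7 degrees, less where a joint would pass 70% of its speed; a pose out of reach is approached as far as the arm can. A call with a number of a shift or a turn outside -1 to 1 is refused whole. A call with a gripper value outside its range is refused whole. "claw" is the opening, from 0 (shut) to 1 (fully open), set as the call begins (left out, the last holds). The fingers move at their own pace and stop on an object; "newtons" is the grip in N (left out, the last holds). Time passes only in rows, so rows that repeat a pose let the fingers close. It gives the time, the measured TCP pose, the force, the opening and the grip force at its end, in the units of the state.
- r.get_obs(): the state, without advancing time (a new reading comes with each control period).
- r.grab_frame(name): name is "scene" or "top" or "wrist"; returns a dict with "pixels" (384x512x3 uint8, red, green, blue), "intrinsics" (3x3 intrinsics, pixels), "eye" and "attitude" of the camera in the world. Camera axes: x right, y up, looking along -z (the intrinsics and any distortion apply to the point x, -y, -z); pixel columns grow to the right and rows downward; lengths in m; the calibration is good to about 2 mm. The wrist camera is an equidistant fisheye: a pixel r from the principal point sees the ray r / f radians off the axis. A picture is of the moment at which its call begins. There is no depth.
- r.hand_in(): hands the job in; it is judged then, once.
Trained networks look in a picture, given as the dict that the camera call returned (one of the last four; its "shot" number tells which), for a name from the list of things; names that differ only in an ending like _2 or _b are one class to them, and where a whole thing is asked for, a point or a joint stands for the part that bears it (a point fixed in the world has none). Each returns a list of dicts, best first, with "conf" (0 to 1); they miss things now and then, are a little off and sometimes report something else, mostly with a low value. They report only what shows in the picture. A call takes as long as a camera call.
- r.search_frame(picture, thing): "rect" ([left, top, width, height] in pixels, round what is visible of it).
- r.outline_of(picture, thing): "pixels" (384x512 bool, what is visible of it) and "rect" ([left, top, width, height] in pixels, round what is visible of it).
- r.landmark_of(picture, thing): "point" ([column, row] in pixels: a listed point, or the origin of a listed thing).
The state is a dict: "clock": time; "joints": joint angles; "qvel": joint speeds; "tau": joint torques, N m; "tcp_pos": TCP position; "orientation": TCP orientation; "contact_force": force on the tool from outside, world axes, zero at the start; "moment": the same for the moment, N m; "grip_width": finger opening in m; "gripper_force": force on a finger pad.
Only numpy, scipy, OpenCV 4.12 (cv2) and the standard library are available. Lean on these libraries where they do the work, as an engineer would, in place of code of your own. Each camera call takes 0.05 s, during which the arm holds its last target. There are 200 camera calls.

## Working session

There is one attempt and no reset: what is moved stays moved. The work goes in short steps, Python scripts to look and compute and a tool call to move; the robot and the scene stay as the last step left them, time stands still between calls to the robot, and variables do not carry over. Pictures are saved under pics/ and viewed, at most 10 in all, crops included, and the job is handed in when it is done.

Besides the shell and the picture viewer there is one more tool, called after "Call:" as name([rows], argument=value, ...), one row to a line, values as JSON. apply_moves: Moves the arm, as the interface text tells. Its arguments: {"type":"object","properties":{"rows":{"type":"array","items":{"type":"array","items":{"type":"number"}}},"claw":{"type":"number"},"newtons":{"type":"number"}},"required":["rows"]}

```bash
mkdir -p pics; cat > h.py <<'E'
import numpy as np, cv2
from scipy.spatial.transform import Rotation as R
from bench import r
def ray(p,px,fish=False):
    K=np.array(p["intrinsics"]);A=np.array(p["attitude"])
    if A.shape!=(3,3): A=R.from_rotvec(A).as_matrix() if A.size==3 else R.from_quat(A).as_matrix()
    u=(px[0]-K[0,2])/K[0,0];v=(px[1]-K[1,2])/K[1,1]
    if fish:
        t=np.hypot(u,v);s=np.sin(t)/t if t>1e-9 else 1.;d=np.array([u*s,-v*s,-np.cos(t)])
    else: d=np.array([u,-v,-1.])
    return np.array(p["eye"]),A@d
def at_z(p,px,z,fish=False):
    e,d=ray(p,px,fish);return e+d*(z-e[2])/d[2]
def save(p,n): cv2.imwrite(f"pics/{n}.png",cv2.cvtColor(p["pixels"],cv2.COLOR_RGB2BGR))
E
python3 - <<'E'
from h import *
np.set_printoptions(precision=4,suppress=True)
print(r.get_obs())
ims=[]
for n in ("top","scene"):
    p=r.grab_frame(n);save(p,n+"0");ims.append(p["pixels"])
    print(n,p["eye"],np.array(p["attitude"]).tolist(),p["intrinsics"])
    for t,z in (("rack_top",.063),("rack_floor",.004),("vial_mid",.027),("vial",0),("parts_jar",0),("spool",0),("workpiece",0),("rack",0)):
        for d in r.landmark_of(p,t)[:2]: print(t,round(d["conf"],2),np.round(d["point"],1),at_z(p,d["point"],z))
E
```

```text
{'clock': 0.0, 'joints': array([-1.4061,  0.4779,  0.0224,  1.5564, -0.0115,  1.1093, -0.0831]), 'qvel': array([-0.0017, -0.001 , -0.0002,  0.0008,  0.0006,  0.0001, -0.0024]), 'tau': array([  0.0001, -59.6458,   1.6078, -28.1193,   0.0124,   0.0095,
         0.    ]), 'tcp_pos': array([0.1817, 0.6495, 0.2303]), 'orientation': array([-0.4271, -3.1123,  0.0029]), 'contact_force': array([-0.08  ,  0.2872, -0.3184]), 'moment': array([ 0.0098, -0.0208, -0.0206]), 'gripper_force': 0.0, 'grip_width': 0.08532198151938314}
top [ 0.359  -0.0794  1.3104] [0.08231676692788449, -0.07608641171767912, -1.5479241374695643] [[356.1033   0.     256.1745]
 [  0.     356.1033 184.274 ]
 [  0.       0.       1.    ]]
rack_top 0.79 [282.6 187.1] [ 0.4776 -0.1662  0.063 ]
rack_floor 0.61 [286.6 192.1] [ 0.465  -0.1853  0.004 ]
vial_mid 0.62 [201.  198.1] [0.4348 0.1252 0.027 ]
vial 0.38 [200.6 193.7] [0.4526 0.1316 0.    ]
parts_jar 0.63 [140.  168.7] [0.541  0.3605 0.    ]
spool 0.75 [384.2 187.1] [ 0.4915 -0.5455  0.    ]
workpiece 0.44 [133.8 200.2] [0.4234 0.3769 0.    ]
rack 0.78 [283.9 197.8] [ 0.4441 -0.1759  0.    ]
scene [-0.0132 -0.9242  0.8025] [0.9245991775961125, -0.2595796094634297, -0.47917443960469397] [[352.9677   0.     260.6566]
 [  0.     352.9677 196.6552]
 [  0.       0.       1.    ]]
rack_top 0.62 [267.  222.2] [ 0.4589 -0.1677  0.063 ]
vial_mid 0.49 [220.3 189.3] [0.4262 0.129  0.027 ]
vial 0.53 [226.5 194.7] [0.4469 0.1196 0.    ]
parts_jar 0.51 [226.4 160.9] [0.5618 0.3604 0.    ]
spool 0.8 [346.7 316.7] [ 0.4823 -0.5436  0.    ]
rack 0.61 [272. 237.] [ 0.4738 -0.1784  0.    ]
```

```bash
python3 - <<'E'
import cv2
a=cv2.imread("pics/top0.png");b=cv2.imread("pics/scene0.png")
cv2.imwrite("pics/c1.png",cv2.resize(a[110:260,120:340],None,fx=3.6,fy=3.6,interpolation=cv2.INTER_CUBIC))
E
```

```text
(no output)
```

View pics/scene0.png

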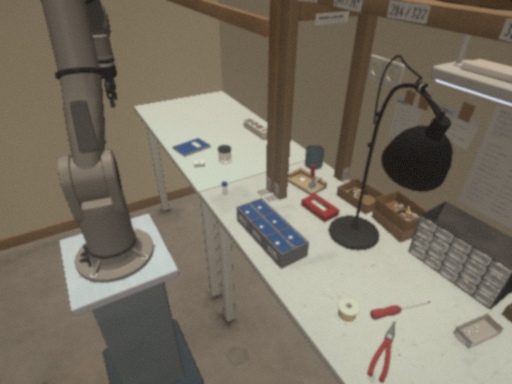

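View pics/c1.png

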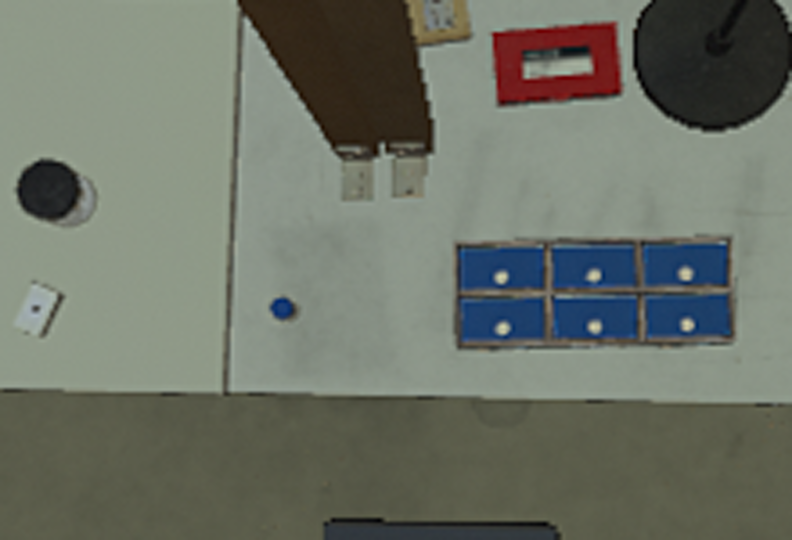

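```bash
cat >> h.py <<'E'
def dots(p,box):
    x0,y0,x1,y1=box
    im=p["pixels"][y0:y1,x0:x1].astype(float)
    im=cv2.resize(im,None,fx=4,fy=4,interpolation=cv2.INTER_CUBIC)
    return im
E
python3 - <<'E'
import cv2,numpy as np
from h import *
np.set_printoptions(precision=4,suppress=True)
M=np.array([[x,y] for x in (-35,15) for y in (90,0,-90)])/1000
for n in ("top","scene"):
    p=r.grab_frame(n);im=p["pixels"].astype(float)
    # flap mask: blue region hull
    o=r.outline_of(p,"rack")[0]; m=cv2.erode(o["pixels"].astype(np.uint8),np.ones((3,3)))
    big=cv2.resize(im,None,fx=6,fy=6,interpolation=cv2.INTER_CUBIC)
    mb=cv2.resize(m,None,fx=6,fy=6,interpolation=cv2.INTER_NEAREST)
    w=((big[...,0]>140)&(mb>0)).astype(np.uint8)
    k,l,s,c=cv2.connectedComponentsWithStats(w)
    pts=[((c[i]+.5)/6-.5,s[i,4]) for i in range(1,k) if s[i,4]>60]
    W=np.array([at_z(p,q,.063)[:2] for q,a in pts]); print(n,[(q.round(1).tolist(),a) for q,a in pts]); print(W)
    g=np.array([.477,-.168])
    try:
        pr=[W[np.argmin(np.linalg.norm(W-(g+mm),axis=1))] for mm in M]
        T=cv2.estimateAffinePartial2D(M,np.array(pr))[0]; print("T",T,np.hypot(*T[:,0]),np.degrees(np.arctan2(T[1,0],T[0,0])), np.array(pr)-(M@T[:,:2].T+T[:,2]))
    except Exception as e: print(e)
    d=r.outline_of(p,"vial")[0]; v=d["pixels"];bl=v&((im[...,2]-im[...,0])>40)
    for nm,q in (("all",v),("blue",bl)):
        ys,xs=np.where(q); 
        if len(xs): print(nm,len(xs),xs.mean(),ys.mean(),at_z(p,(xs.mean(),ys.mean()),.054 if nm=="blue" else .027),d["rect"])
    for t in ("vial_mid","vial"): 
        for q in r.landmark_of(p,t)[:1]: print(t,q["point"],at_z(p,q["point"],.027 if t!="vial" else 0))
E
```

```text
top [([310.0, 185.7], np.int32(272)), ([284.6, 186.1], np.int32(238)), ([258.8, 186.7], np.int32(249)), ([310.5, 199.8], np.int32(261)), ([284.8, 200.4], np.int32(254)), ([259.2, 200.8], np.int32(259))]
[[ 0.4846 -0.2625]
 [ 0.4811 -0.1732]
 [ 0.4774 -0.0825]
 [ 0.4349 -0.2645]
 [ 0.431  -0.1745]
 [ 0.4275 -0.085 ]]
T [[ 0.9987 -0.0406  0.4661]
 [ 0.0406  0.9987 -0.1733]] 0.9995148171501301 2.330418672356873 [[ 0.     -0.0002]
 [-0.0001  0.0002]
 [ 0.0002  0.0001]
 [-0.0001  0.0003]
 [ 0.0001 -0.0005]
 [-0.0001  0.    ]]Traceback (most recent call last):
  File "<stdin>", line 20, in <module>
IndexError: list index out of range
```

```bash
python3 - <<'E'
from h import *
np.set_printoptions(precision=4,suppress=True)
M=np.array([[x,y] for x in (-35,15) for y in (90,0,-90)])/1000
L=[]
for n,(cx,cy) in (("top",(198,195)),("scene",(224,185))):
    p=r.grab_frame(n);im=p["pixels"].astype(float)
    B=cv2.resize(im,None,fx=6,fy=6,interpolation=cv2.INTER_CUBIC)
    b=((B[...,2]-B[...,0])>35).astype(np.uint8)
    k,l,s,c=cv2.connectedComponentsWithStats(b)
    i=min((i for i in range(1,k) if s[i,4]>100),key=lambda i:np.hypot(*(c[i]/6-(cx,cy))))
    q=(c[i]+.5)/6-.5; print(n,q,s[i]/6., [at_z(p,q,z) for z in (.054,.048)])
    if n=="scene":
        e,d=ray(p,q)
        m=np.zeros(b.shape,np.uint8); w=(B[...,0]>150)&(B[...,2]<255)
        # project rack dots with top-fit pose to check calibration agreement
        K=np.array(p["intrinsics"]);A=R.from_rotvec(p["attitude"]).as_matrix()
        th=np.radians(2.33);T=np.array([[np.cos(th),-np.sin(th)],[np.sin(th),np.cos(th)]])
        for mm in M:
            P=np.r_[T@mm+[.4661,-.1733],.063];c3=A.T@(P-p["eye"]);u=K[0,0]*c3[0]/-c3[2]+K[0,2];v=K[1,2]-K[1,1]*c3[1]/-c3[2]
            y0,x0=int(v)-4,int(u)-4; pa=im[y0:y0+9,x0:x0+9].min(axis=2); wt=np.clip(pa-pa.max()*.6,0,None)
            g=np.mgrid[y0:y0+9,x0:x0+9]; q2=((g[1]*wt).sum()/wt.sum(),(g[0]*wt).sum()/wt.sum()); print("dot",(u,v),q2,at_z(p,q2,.063)-P)
    L.append(ray(p,q))
(e1,d1),(e2,d2)=L
t=np.linalg.lstsq(np.c_[d1,-d2],e2-e1,rcond=None)[0];print("tri",e1+t[0]*d1,e2+t[1]*d2)
s=r.get_obs();RT=R.from_rotvec(s["orientation"]).as_matrix();print(RT,s["tcp_pos"],s["clock"])
E
```

```text
top [197.7547 195.1154] [195.1667 192.8333   6.       5.6667 161.1667] [array([0.4435, 0.1328, 0.054 ]), array([0.4439, 0.1338, 0.048 ])]
scene [223.7837 182.9008] [223.     182.3333   2.5      2.1667  28.    ] [array([0.4409, 0.1256, 0.054 ]), array([0.4446, 0.134 , 0.048 ])]
dot (np.float64(246.54140668758092), np.float64(211.47263713495107)) (np.float64(246.77100319035807), np.float64(211.6557958170862)) [ 0.0002 -0.0013 -0.    ]
dot (np.float64(260.7311940321858), np.float64(226.10562358431565)) (np.float64(261.0298448070036), np.float64(226.34182252288105)) [ 0.0003 -0.0015 -0.    ]
dot (np.float64(276.5407134620206), np.float64(242.4089322928636)) (np.float64(277.0015028554254), np.float64(242.5960324616772)) [ 0.0008 -0.0014  0.    ]
dot (np.float64(258.9834739760783), np.float64(206.81835866792514)) (np.float64(258.65206101914964), np.float64(207.2236286919831)) [-0.0022 -0.0014 -0.    ]
dot (np.float64(273.56229116490636), np.float64(220.92643336854354)) (np.float64(273.87029126213594), np.float64(221.20349514563105)) [ 0.0001 -0.0017 -0.    ]
dot (np.float64(289.77181581328), np.float64(236.612560825853)) (np.float64(290.0142150803461), np.float64(236.81860321384423)) [ 0.0001 -0.0012 -0.    ]
tri [0.4439 0.1337 0.0483] [0.4444 0.1335 0.0483]
[[-0.963   0.2694 -0.    ]
 [ 0.2694  0.963   0.    ]
 [ 0.      0.     -1.    ]] [0.1818 0.6501 0.2313] 1.15
```

Call:
apply_moves([
  [-0.732,-0.626,0.142,0,0,-0.1995],
  [-0.732,-0.626,0.142,0,0,-0.1995],
  [-0.732,-0.626,0.142,0,0,-0.1995],
  [-0.732,-0.626,0.142,0,0,-0.1995],
  [-0.732,-0.626,0.142,0,0,-0.1995],
], claw=0)

```text
clock: 1.78
tcp_pos: [0.3194, 0.4451, 0.1954]
orientation: [-0.051, 3.14, -0.005]
contact_force: [-0.1, 0.4, 0.6]
grip_width: -0.0004
gripper_force: 0.0
```

Call:
apply_moves([
  [-0.503,-0.821,0.142,0,0,0],
  [-0.503,-0.821,0.142,0,0,0],
  [-0.503,-0.821,0.142,0,0,0],
  [-0.503,-0.821,0.142,0,0,0],
  [-0.503,-0.821,0.142,0,0,0],
])

```text
clock: 2.4
tcp_pos: [0.4521, 0.2462, 0.1601]
orientation: [-0.052, 3.141, -0.003]
contact_force: [-0.3, 0.4, -0.3]
grip_width: 0.0001
gripper_force: 0.0
```

Call:
apply_moves([
  [-0.072,-0.8,0.1,0,0,0],
  [-0.072,-0.8,0.1,0,0,0],
  [-0.072,-0.8,0.1,0,0,0],
  [-0.072,-0.8,0.1,0,0,0],
])

```text
clock: 2.9
tcp_pos: [0.4761, 0.0483, 0.1352]
orientation: [0.057, -3.141, 0.001]
contact_force: [-0.4, 1.2, 0.6]
grip_width: -0.0003
gripper_force: 0.0
```

Call:
apply_moves([
  [0,-0.52,0.2,0,0,-0.005],
  [0,-0.52,0.2,0,0,-0.005],
  [0,-0.52,0.2,0,0,-0.005],
  [0,-0.52,0.2,0,0,-0.005],
])

```text
clock: 3.4
tcp_pos: [0.4818, -0.0779, 0.0851]
orientation: [0.076, -3.14, -0.001]
contact_force: [-0.9, 0.3, 0.4]
grip_width: 0.0002
gripper_force: 0.0
```

```bash
cat >> h.py <<'E'
C=np.array([.4661,-.1738]);TH=np.radians(2.33)
RR=np.array([[np.cos(TH),-np.sin(TH)],[np.sin(TH),np.cos(TH)]])
def to_world(x,y): return C+RR@[x,y]
def where():
    s=r.get_obs();T=R.from_rotvec(s["orientation"]).as_matrix();p=s["tcp_pos"]
    print("clock",s["clock"],"rack xy mm",(RR.T@(p[:2]-C)*1e3).round(1),"z",(p[2]*1e3).round(1),"yaw",np.degrees(np.arctan2(-T[0,1],T[1,1])).round(2),"tilt",T[:,2].round(4),"F",s["contact_force"].round(2),"w",round(s["grip_width"],4))
    return p,T
def need(w,T=None):
    p,T=where();print("move",(T.T@(np.array(w)-p)/.25).round(4))
E
python3 - <<'E'
from h import *
where();need([*to_world(.019,.09),.075])
p=r.grab_frame("wrist");save(p,"w1")
E
```

```text
clock 3.4 rack xy mm [19.5 95.2] z 85.1 yaw 2.78 tilt [-2.e-04  7.e-04 -1.e+00] F [-0.86  0.28  0.38] w 0.0002
clock 3.4 rack xy mm [19.5 95.2] z 85.1 yaw 2.78 tilt [-2.e-04  7.e-04 -1.e+00] F [-0.86  0.28  0.38] w 0.0002
move [ 0.0023 -0.0207  0.0406]
```

View pics/w1.png

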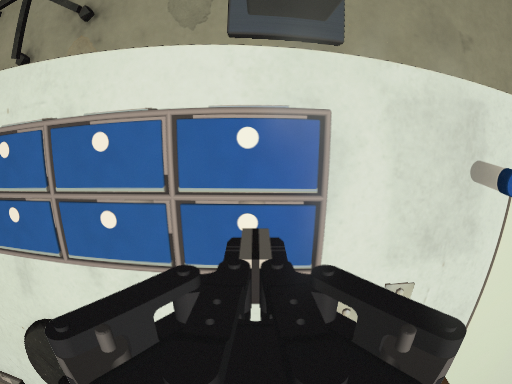

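Call:
apply_moves([
  [0.002,-0.02,0.064,0,0,0.005],
  [0.002,-0.02,0.085,0,0,0.005],
  [0.002,-0.02,0.096,0,0,0.005],
  [0.002,-0.02,0.1,0,0,0.005],
  [0.002,-0.02,0.1,0,0,0.005],
])

```text
clock: 4.08
tcp_pos: [0.4807, -0.0829, 0.0614]
orientation: [0.065, -3.14, -0.002]
contact_force: [-5.3, 2.8, 17.2]
grip_width: -0.0004
gripper_force: 9.0
```

```bash
python3 -c "
from h import *
where()"
```

```text
clock 4.075 rack xy mm [18.3 90.2] z 61.4 yaw 2.36 tilt [-9.0e-04  1.4e-03 -1.0e+00] F [-5.31  2.75 17.19] w -0.0004
```

Call:
apply_moves([
  [0,0,-0.05,0,0,0],
  [0.2,0,-0.04,0,0,0],
  [0.2,0,-0.025,0,0,0],
  [0.2,0,-0.008,0,0,0],
  [0.2,0,-0.002,0,0,0],
])

```text
clock: 4.7
tcp_pos: [0.432, -0.0859, 0.0608]
orientation: [-0.064, 3.14, -0.0]
contact_force: [-0.7, 0.1, 1.2]
grip_width: -0.0001
gripper_force: 0.5
```

```bash
python3 -c "
from h import *
where()"
```

```text
clock 4.7 rack xy mm [-30.5  89.3] z 60.8 yaw 2.35 tilt [ 6.e-04 -1.e-04 -1.e+00] F [-0.67  0.09  1.23] w -0.0001
```

Call:
apply_moves([
  [0,0,0.003,0,0,0],
  [0,0,0.005,0,0,0],
])

```text
clock: 4.95
tcp_pos: [0.4319, -0.0859, 0.0596]
orientation: [-0.064, 3.14, -0.0]
contact_force: [0.6, 0.1, 1.4]
grip_width: -0.0002
gripper_force: 0.5
```

Call:
apply_moves([
  [0,0,0.004,0,0,0],
  [0,0,0.008,0,0,0],
])

```text
clock: 5.2
tcp_pos: [0.4313, -0.086, 0.0576]
orientation: [-0.064, 3.141, -0.0]
contact_force: [1.1, -0.0, 1.6]
grip_width: -0.0001
gripper_force: 0.5
```

Call:
apply_moves([
  [0,0,0.012,0,0,0],
  [0,0,0.024,0,0,0],
  [0,0,0.036,0,0,0],
  [0,0,0.048,0,0,0],
])

```text
clock: 5.7
tcp_pos: [0.4308, -0.086, 0.0452]
orientation: [0.064, -3.14, -0.0]
contact_force: [-0.7, 0.1, 1.1]
grip_width: -0.0001
gripper_force: 0.4
```

Call:
apply_moves([
  [0,0,0.03,0,0,0],
  [0,0,0.06,0,0,0],
  [0,0,0.085,0,0,0],
  [0,0,0.085,0,0,0],
])

```text
clock: 6.2
tcp_pos: [0.4306, -0.086, 0.0237]
orientation: [0.064, -3.14, -0.0]
contact_force: [-0.2, -0.3, 0.3]
grip_width: 0.0004
gripper_force: 0.0
```

Call:
apply_moves([
  [-0.012,0,0,0,0,0],
  [-0.024,0,0,0,0,0],
  [-0.036,0,0,0,0,0],
  [-0.044,0,0,0,0,0],
  [-0.044,0,0,0,0,0],
])

```text
clock: 6.82
tcp_pos: [0.4425, -0.0856, 0.0244]
orientation: [-0.064, 3.14, -0.0]
contact_force: [-0.1, -0.3, -0.8]
grip_width: 0.0
gripper_force: 0.0
```

```bash
python3 -c "
from h import *
where()"
```

```text
clock 6.825 rack xy mm [-20.   89.1] z 24.4 yaw 2.33 tilt [ 7.e-04 -0.e+00 -1.e+00] F [-0.09 -0.31 -0.84] w 0.0
```

Call:
apply_moves([
  [-0.008,0,0,0,0,0],
  [-0.016,0,0,0,0,0],
  [-0.016,0,0,0,0,0],
])

```text
clock: 7.2
tcp_pos: [0.4436, -0.0855, 0.024]
orientation: [0.063, -3.136, -0.001]
contact_force: [-5.6, -0.9, 6.0]
grip_width: -0.0
gripper_force: 3.4
```

Call:
apply_moves([
  [0.04,0,0,0,0,0],
  [0.04,0,-0.2,0,0,0],
  [0.04,0,-0.4,0,0,0],
  [0.04,0,-0.6,0,0,0],
  [0.04,0,-0.6,0,0,0],
])

```text
clock: 7.82
tcp_pos: [0.4389, -0.086, 0.1779]
orientation: [-0.063, 3.132, 0.0]
contact_force: [1.0, 0.2, -0.9]
grip_width: -0.0
gripper_force: 0.0
```

Call:
apply_moves([
  [0,0.84,0,0,0,0],
  [0,0.84,0,0,0,0],
  [0,0.84,0,0,0,0],
  [0,0.84,0,0,0,0],
  [0,0.84,0,0,0,0],
], claw=0.6)

```text
clock: 8.45
tcp_pos: [0.4268, 0.1257, 0.1734]
orientation: [0.07, -3.14, -0.0]
contact_force: [-0.6, 0.3, -0.2]
grip_width: 0.0509
gripper_force: 0.0
```

```bash
python3 - <<'E'
from h import *
need([.444,.1335,.12])
p=r.grab_frame("wrist");save(p,"w2")
q=r.grab_frame("top");cv2.imwrite("pics/c2.png",cv2.resize(cv2.cvtColor(q["pixels"],cv2.COLOR_RGB2BGR)[150:230,160:340],None,fx=4.4,fy=4.4,interpolation=cv2.INTER_CUBIC))
for t in ("vial_mid","vial"):
    for d in r.landmark_of(p,t)[:1]: print(t,d["conf"],d["point"],at_z(p,d["point"],.027 if t!="vial" else 0,True))
E
```

```text
clock 8.45 rack xy mm [-27.1 300.9] z 173.4 yaw 2.56 tilt [-0.001  0.    -1.   ] F [-0.55  0.29 -0.2 ] w 0.0509
move [-0.0704  0.028   0.2135]
vial_mid 0.93 [262.8, 199.3] [0.44542968 0.13404339 0.027     ]
vial 0.59 [260.7, 193.5] [0.4467906  0.13249832 0.        ]
```

View pics/w2.png

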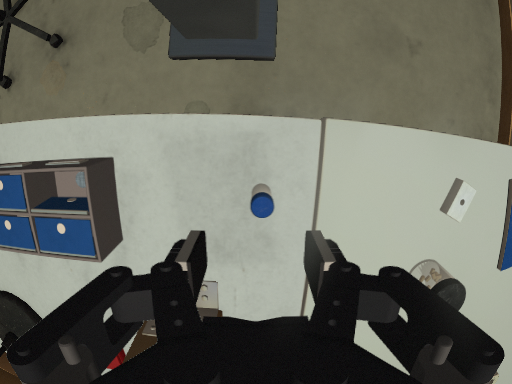

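Call:
apply_moves([
  [-0.073,0.03,0.1,0,0,0.002],
  [-0.073,0.03,0.21,0,0,0.002],
  [-0.073,0.03,0.21,0,0,0.002],
])

```text
clock: 9.02
tcp_pos: [0.4441, 0.1304, 0.1203]
orientation: [0.055, -3.137, 0.003]
contact_force: [-0.2, 1.0, 0.4]
grip_width: 0.0512
gripper_force: 0.0
```

```bash
python3 - <<'E'
from h import *
need([.4447,.1337,.018])
p=r.grab_frame("wrist")
for t in ("vial_mid","vial"):
    for d in r.landmark_of(p,t)[:1]: print(t,d["conf"],d["point"],at_z(p,d["point"],.027 if t!="vial" else 0,True))
E
```

```text
clock 9.025 rack xy mm [ -9.6 304.8] z 120.3 yaw 2.02 tilt [-0.0039 -0.0022 -1.    ] F [-0.17  0.96  0.45] w 0.0512
move [-0.0044  0.014   0.409 ]
vial_mid 0.92 [259.6, 194.8] [0.44334433 0.13353336 0.027     ]
vial 0.96 [255.8, 185.4] [0.44203586 0.13039416 0.        ]
```

View pics/c2.png

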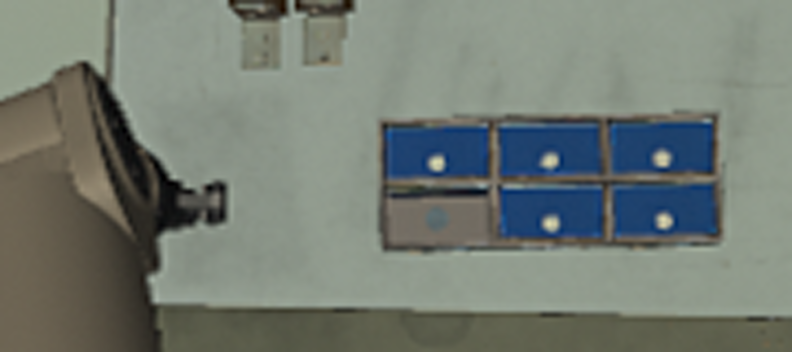

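Call:
apply_moves([
  [-0.001,0.0135,0.1,0,0,0],
  [-0.001,0.0135,0.2,0,0,0],
  [-0.001,0.0135,0.3,0,0,0],
  [-0.001,0.0135,0.409,0,0,0],
  [-0.001,0.0135,0.409,0,0,0],
])

```text
clock: 9.8
tcp_pos: [0.4451, 0.1353, 0.0193]
orientation: [0.058, -3.139, 0.001]
contact_force: [0.1, -0.6, 0.5]
grip_width: 0.0514
gripper_force: 0.0
```

```bash
python3 - <<'E'
from h import *
need([.444,.1336,.018])
p=r.grab_frame("wrist");save(p,"w3")
E
```

```text
clock 9.8 rack xy mm [ -8.5 309.7] z 19.3 yaw 2.13 tilt [-1.7e-03 -8.0e-04 -1.0e+00] F [ 0.12 -0.6   0.45] w 0.0514
move [ 0.0045 -0.0065  0.005 ]
```

View pics/w3.png

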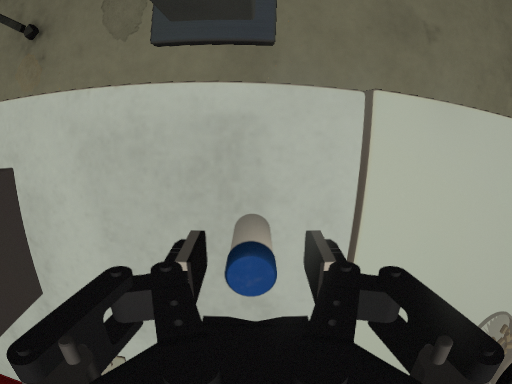

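Call:
apply_moves([
  [0.004,-0.006,0.002,0,0,0],
  [0.004,-0.006,0.002,0,0,0],
  [0.004,-0.006,0.002,0,0,0],
  [0.004,-0.006,0.002,0,0,0],
  [0.004,-0.006,0.002,0,0,0],
], claw=0, newtons=30)

```text
clock: 10.48
tcp_pos: [0.4454, 0.134, 0.0201]
orientation: [-0.058, 3.139, 0.001]
contact_force: [-1.0, -1.5, 7.9]
grip_width: 0.0206
gripper_force: 29.3
```

```bash
python3 - <<'E'
from h import *
need([.444,.1336,.018])
E
```

```text
clock 10.475 rack xy mm [ -8.1 308.4] z 20.1 yaw 2.11 tilt [ 1.6e-03  5.0e-04 -1.0e+00] F [-1.04 -1.54  7.9 ] w 0.0206
move [ 0.0058 -0.0015  0.0086]
```

Call:
apply_moves([
  [0,0,-0.05,0,0,0],
  [0,0,-0.2,0,0,0],
  [0,0,-0.38,0,0,0],
  [0,0,-0.5,0,0,0],
  [0,0,-0.5,0,0,0],
])

```text
clock: 11.1
tcp_pos: [0.4463, 0.1349, 0.147]
orientation: [-0.059, 3.136, 0.004]
contact_force: [0.6, -0.7, -0.3]
grip_width: 0.0203
gripper_force: 29.4
```

Call:
apply_moves([
  [0.02,-0.2,0,0,0,-0.001],
  [0.04,-0.42,0,0,0,-0.002],
  [0.06,-0.64,0,0,0,-0.002],
  [0.076,-0.87,0,0,0,-0.002],
  [0.076,-0.87,0,0,0,-0.002],
])

```text
clock: 11.72
tcp_pos: [0.4324, -0.0882, 0.1436]
orientation: [0.051, -3.14, 0.002]
contact_force: [0.2, 0.7, -0.9]
grip_width: 0.0208
gripper_force: 29.5
```

Call:
apply_moves([
  [0,0,0,0,0,0],
  [0,0,0,0,0,0],
])

```text
clock: 11.98
tcp_pos: [0.4337, -0.0824, 0.1437]
orientation: [0.068, -3.14, -0.001]
contact_force: [0.3, 0.7, 0.1]
grip_width: 0.0205
gripper_force: 29.5
```

```bash
python3 - <<'E'
from h import *
need([*to_world(-.027,.09),.10])
p=r.grab_frame("wrist");save(p,"w4")
E
```

```text
clock 11.975 rack xy mm [-28.6  92.7] z 143.7 yaw 2.48 tilt [-7.e-04  4.e-04 -1.e+00] F [0.3  0.71 0.07] w 0.0205
move [-0.0067 -0.0107  0.1748]
```

View pics/w4.png

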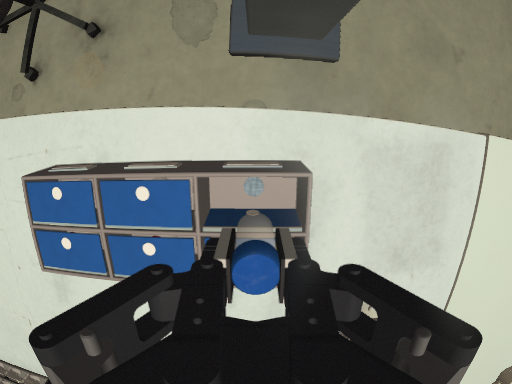

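Call:
apply_moves([
  [-0.006,-0.01,0.08,0,0,0.001],
  [-0.006,-0.01,0.17,0,0,0.001],
  [-0.006,-0.01,0.17,0,0,0.001],
  [-0.006,-0.01,0.17,0,0,0.001],
])

```text
clock: 12.52
tcp_pos: [0.4358, -0.0859, 0.102]
orientation: [-0.063, 3.141, 0.0]
contact_force: [-0.2, -0.6, -0.9]
grip_width: 0.0207
gripper_force: 29.5
```

```bash
python3 - <<'E'
from h import *
need([*to_world(-.027,.09),.03])
E
```

```text
clock 12.525 rack xy mm [-26.7  89.1] z 102.0 yaw 2.3 tilt [ 4.e-04  1.e-04 -1.e+00] F [-0.17 -0.63 -0.92] w 0.0207
move [0.0012 0.0036 0.2882]
```

Aligned; lower to just above the floor.

Call:
apply_moves([
  [0.001,0.003,0.06,0,0,0],
  [0.001,0.003,0.13,0,0,0],
  [0.001,0.003,0.2,0,0,0],
  [0.001,0.003,0.26,0,0,0],
  [0.001,0.003,0.288,0,0,0],
])

```text
clock: 13.15
tcp_pos: [0.4353, -0.0855, 0.0293]
orientation: [-0.062, 3.141, 0.0]
contact_force: [0.4, 0.4, 0.2]
grip_width: 0.0205
gripper_force: 29.5
```

Call:
apply_moves([
  [0,0,0.008,0,0,0],
  [0,0,0.014,0,0,0],
  [0,0,0.014,0,0,0],
])

```text
clock: 13.52
tcp_pos: [0.4354, -0.0857, 0.0263]
orientation: [-0.061, 3.14, 0.0]
contact_force: [-0.5, 0.1, 0.5]
grip_width: 0.0205
gripper_force: 29.5
```

```bash
python3 -c "
from h import *
where()"
```

```text
clock 13.525 rack xy mm [-27.1  89.3] z 26.3 yaw 2.23 tilt [ 6.e-04  0.e+00 -1.e+00] F [-0.49  0.06  0.48] w 0.0205
```

Call:
apply_moves([
  [0,0,0.004,0,0,0],
  [0,0,0.008,0,0,0],
  [0,0,0.008,0,0,0],
])

```text
clock: 13.9
tcp_pos: [0.4352, -0.0857, 0.0242]
orientation: [-0.061, 3.141, 0.0]
contact_force: [-0.2, -0.2, 2.9]
grip_width: 0.0207
gripper_force: 29.5
```

Call:
apply_moves([
  [0,0,0.002,0,0,0],
  [0,0,0.002,0,0,0],
])

```text
clock: 14.15
tcp_pos: [0.4354, -0.0857, 0.0241]
orientation: [-0.061, 3.14, 0.0]
contact_force: [-2.1, -0.4, 10.5]
grip_width: 0.0208
gripper_force: 30.0
```

Call:
apply_moves([
  [0,0,-0.002,0,0,0],
  [0,0,-0.002,0,0,0],
  [0,0,-0.002,0,0,0],
  [0,0,-0.002,0,0,0],
], claw=0.42)

```text
clock: 14.65
tcp_pos: [0.435, -0.0856, 0.0239]
orientation: [0.061, -3.141, -0.0]
contact_force: [0.0, -0.1, -0.7]
grip_width: 0.0358
gripper_force: 0.0
```

Call:
apply_moves([
  [0,0,-0.04,0,0,0],
  [0,0,-0.1,0,0,0],
  [0,0,-0.18,0,0,0],
  [0,0,-0.3,0,0,0],
  [0,0,-0.42,0,0,0],
])

```text
clock: 15.28
tcp_pos: [0.4351, -0.0857, 0.131]
orientation: [-0.061, 3.14, 0.0]
contact_force: [0.9, -0.2, -0.3]
grip_width: 0.0358
gripper_force: 0.0
```

Call:
apply_moves([
  [0,0.2,-0.1,0,0,0],
  [0,0.4,-0.2,0,0,0],
  [0,0.6,-0.2,0,0,0],
  [0,0.6,-0.2,0,0,0],
])

```text
clock: 15.78
tcp_pos: [0.4294, 0.068, 0.1806]
orientation: [-0.072, 3.138, 0.003]
contact_force: [-0.3, -0.4, -0.2]
grip_width: 0.0361
gripper_force: 0.0
```

```bash
python3 - <<'E'
from h import *
np.set_printoptions(precision=4,suppress=True)
where()
p=r.grab_frame("wrist");q=r.grab_frame("top")
f=lambda a,b:cv2.resize(cv2.cvtColor(a["pixels"],cv2.COLOR_RGB2BGR)[b[0]:b[1],b[2]:b[3]],(790,290),interpolation=cv2.INTER_CUBIC)
cv2.imwrite("pics/end.png",np.vstack([f(p,(120,300,0,300)),f(q,(165,215,225,335))]))
for d in r.landmark_of(q,"vial_mid")[:2]: print(d["conf"],d["point"],RR.T@(at_z(q,d["point"],.031)[:2]-C))
E
```

```text
clock 15.775 rack xy mm [-26.9 243.1] z 180.6 yaw 2.63 tilt [ 0.0023  0.0018 -1.    ] F [-0.31 -0.44 -0.19] w 0.0361
0.36 [261.1, 201.6] [-0.0361  0.0834]
```

View pics/end.png

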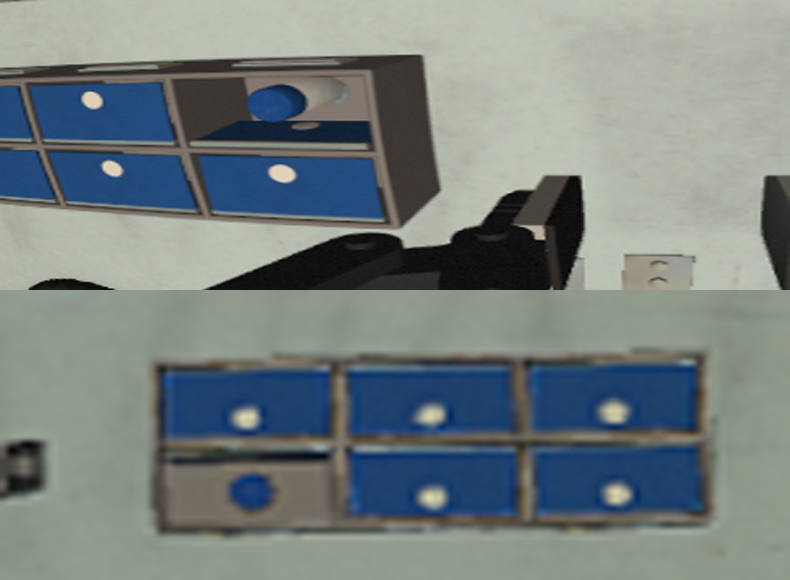

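The pictures show the vial standing upright in the near-left compartment (blue cap at (250,492) in the lower panel). Its flap hangs at the far wall, and the gripper is clear.

```bash
python3 -c "
from bench import r
print(r.hand_in())"
```

```text
the job is handed in; nothing more can be done
None
```

The empty compartment was the near-left one (flap0); the blue-capped vial was lowered in the grip to its floor, left standing upright there, and the job was handed in at about 16 s, with no verdict returned.

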